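# Let a receipt roll out of the lever dispenser

### The job

Press the dispenser's lever all the way down by its pad, with the fingertips, so that its lid lifts, and keep it down until the receipt roll has rolled out and come to rest in the front tray. Then ease the lever slowly back up to its rest, so that the lid comes down gently and shuts without slamming, and take the hand away. Do not grasp anything, do not touch the lid or the roll, and leave the things standing around where they are.

Things in the scene. Friction and masses are not known exactly. Their poses are not given: they have to be found in the camera images.
- dispenser: Roll dispenser fixed to the counter: grey hopper and tray on a black foot, 225 (x) by 96 (y) by 116 mm high. Origin: centre of its underside; x points from the open front tray back to the hopper, y to its left. Yaw within 0.45 rad of zero. The lid shuts the hopper (x 0 to 100 mm); the tray (x -109 to 0 mm) has walls to 61 mm height. A ramp slopes from hopper to the tray's front wall.
- lever_pad (a point): Centre of the top of the lever's pad, a black plate 32 (x) by 34 (y) by 8 mm on a steel arm on the dispenser's right (-y) side. At rest it lies at (-95, -115, 101) mm in the dispenser's frame, about level; fully pressed 43 mm lower, tilted 0.34 rad, front edge lowest. The arm's pivot is at (30, -58, 75) mm, along y. Pressing takes 3 to 5 N; below the pad is only the counter.
- lever (a joint): Angle of the lever, rad: 0 at rest (pad up), 0.34 pressed fully down against its stop. Linked to the lid, whose weight brings it back up when let go.
- lid (a joint): Angle of the lid about its level hinge at the hopper's back edge, rad: 0 shut, 0.75 fully open (front raised). Always 2.2 times the lever's angle. The lid weighs about 0.4 kg and is undamped: let go open, it slams. Closing faster than 2 rad/s in the last 0.1 rad before shut is a slam; letting the pad up over 2 s or more is safe.
- lid_front (a point): Middle of the top front edge of the lid, a black frame 104 by 78 mm with a clear window and a flap 70 mm deep at the front, that holds the roll back. At 118 mm height shut, about 190 mm open.
- roll: White receipt roll, 60 mm diameter, 57 mm long, lying in the dispenser, axis across it. Origin: centre of its left (+y) end face: in the hopper at (33, 28, 64) mm in the dispenser's frame, in the tray, against the front wall, at about (-75, 28, 47) mm. Rolls out by itself once the lid is about 0.4 rad open, in about a second. Must not be touched.
- pin_tin: Round teal pin tin, 60 mm diameter, 21 mm high, bystander to the left of the tray. Origin: centre of underside.
- stapler: Black stapler, 33x136x43 mm, bystander to the left of the hopper. Origin: centre of underside.
- spool_a: Red thread spool, 29 mm diameter, 47 mm high, standing to the right of the lever. Origin: centre of underside.
- spool_b: Blue thread spool, 29 mm diameter, 47 mm high, standing to the right of the lever. Origin: centre of underside.
- ink_pad: Blue tin ink pad, 58x92x18 mm, bystander at the dispenser's right, towards the back. Origin: centre of underside.
- bell: Domed desk bell, 84 mm diameter, 52 mm high, bystander at the far left. Origin: centre of underside.

How it is judged:
By the outcome, as a careful person would: the job done as asked, in the order asked, and still so for the second after the job is handed in, with the robot touching nothing.
It also fails if it takes over 45 s, if anything falls off the work surface, if the arm or the gripper's body presses on something with over 40 N, if the wrist force passes 120 N, or if a joint passes its speed limit or range.

### The arm

A 7-joint arm with a two-finger parallel gripper is mounted at the origin on a cart in front of the work surface, level with it; the furniture and walls round the work are solid. World frame = base frame: x ahead of the robot, y to its left, z up, the work surface at z = 0. Lengths are in m, angles in rad, forces in N, time in s.
With the tool pointing down it reaches from about 0.4 to 0.925 m from the base axis. Payload 5.6 kg.
Tool frame: the origin (TCP) lies on the mounting face of the last link; the fingertips stand 173 mm ahead of it and the grasp point (between the pads) lies 155 mm ahead of it; z points along the fingers, y is the direction in which the jaws open and shut (so a half turn about z gives the same grasp; the last joint's range is limited). The gripper opens to 85 mm and grips with 20 to 120 N. Pads are 22 mm wide; open, the fingers measure 114 mm over their backs; the gripper's body (76 mm by 85 mm) begins 54 mm behind the grasp point. The pads swing forward as they close: fully open they stand 13 mm farther back than shut.
Start: joints at [-1.174, 0.468, -0.012, 1.603, 0.006, 1.071, -0.056], TCP at [0.277, 0.588, 0.405] pointing down, gripper open.
Joint ranges: [-2.53, 2.53], [-0.31, 2.02], [-1.57, 1.55], [0.28, 2.44], [-1.29, 4.43], [0.15, 1.84], [-2.92, 2.92]. Speed limits (rad/s): [2.57, 2.57, 3.14, 3.14, 3.14, 3.14, 3.14].

### API

Orientations are given as a rotation vector (axis times angle).
In Python, from station import manip, imaging, workorder gives the robot as it stands.
- The arm moves only by the tool jog_arm, never from a script. Its argument "deltas" is a list of rows, each a list of 5 numbers: the shift along the tool's x, y, z in m, then the turn about the tool's z in rad, then the closure, from 0 (fully open) to 1 (shut). A call has 1 to 10 rows; each row shifts and turns the pose as measured when the row begins, along the tool's axes as they then stand; what a row does not reach is not made up. A row lasts 1/8 s, in which the tool goes at most 62.5 mm and 10.7 degrees, less where a joint would pass 70% of its speed; a pose out of reach is approached as far as the arm can. A call with a gripper value outside its range is refused whole. The fingers move at their own pace and stop on an object; "squeeze" is the grip in N (left out, the last holds). Time passes only in rows, so rows that do not move let the fingers close. It gives the time, the measured TCP pose, the force and the opening at its end, in the units of the state.
- manip.observe(): the state, without advancing time (a new reading comes with each control period).
- imaging.snapshot(name): name is "scene" or "top" or "wrist"; returns a dict with "pixels" (400x640x3 uint8, red, green, blue), "depth" (400x640 float32, m along the optical axis (not along the pixel's ray), 0 where there is no reading), "fx", "fy", "cx", "cy" (pixels), "k1" (the pictures are not rectified: a ray, as slopes to the right and down, at radius r is drawn at 1 + k1 r^2 times it, then the intrinsics apply), "xyz" and "attitude" of the camera in the world; the wrist camera has in their place "T_tool_cam" (4x4, takes a point from camera to tool coordinates, whose origin is the TCP and whose axes are the flange's). Camera axes: x right, y up, looking along -z (the intrinsics and any distortion apply to the point x, -y, -z); pixel columns grow to the right and rows downward; lengths in m; the calibration is good to about 2 mm. A picture is of the moment at which its call begins: read the wrist's pose just before it.
- workorder.job_done(): hands the job in, once; it reports no verdict.
The state is a dict: "time": time; "joint_positions": joint angles; "joint_vel": joint speeds; "tau": joint torques, N m; "tool_pos": TCP position; "tcp_rot": TCP orientation; "wrist_force": force on the tool from outside, world axes, zero at the start; "moment": the same for the moment, N m; "width": finger opening in m.
Only numpy, scipy, OpenCV 4.12 (cv2) and the standard library are available. Lean on these libraries where they do the work, as an engineer would, in place of code of your own. Each camera call takes 0.05 s, during which the arm holds its last target. There are 200 camera calls.

## Working session

There is one attempt and no reset: what is moved stays moved. The work goes in short steps, Python scripts to look and compute and a tool call to move; the robot and the scene stay as the last step left them, time stands still between calls to the robot, and variables do not carry over. Pictures are saved under pics/ and viewed, about 8 in all and at most 12, crops included, and the job is handed in when it is done.

Besides the shell and the picture viewer there is one more tool, called by a JSON object that holds its "fn" and its "kwargs". jog_arm: Moves the arm, as the interface text tells. Its arguments: {"type":"object","properties":{"deltas":{"type":"array","items":{"type":"array","items":{"type":"number"}}},"squeeze":{"type":"number"}},"required":["deltas"]}

```bash
mkdir -p pics
cat > h.py <<'E'
import numpy as np, cv2
from scipy.spatial.transform import Rotation as R
from station import manip, imaging, workorder
def cam(name):
    s=manip.observe(); d=imaging.snapshot(name)
    if 'T_tool_cam' in d:
        T=np.eye(4);T[:3,:3]=R.from_rotvec(s['tcp_rot']).as_matrix();T[:3,3]=s['tool_pos'];T=T@np.array(d['T_tool_cam'])
    else:
        a=np.array(d['attitude'],float);T=np.eye(4)
        T[:3,:3]=a if a.shape==(3,3) else R.from_rotvec(a).as_matrix() if a.size==3 else R.from_quat(a).as_matrix()
        T[:3,3]=d['xyz']
    d['T']=T;return d
def rays(d,uv):
    K=np.array([[d['fx'],0,d['cx']],[0,d['fy'],d['cy']],[0,0,1.]])
    n=cv2.undistortPoints(np.array(uv,float).reshape(-1,1,2),K,np.array([d['k1'],0,0,0.])).reshape(-1,2)
    return np.c_[n[:,0],-n[:,1],-np.ones(len(n))]
def onplane(d,uv,z):
    v=rays(d,uv)@d['T'][:3,:3].T;o=d['T'][:3,3]
    return o+v*((z-o[2])/v[:,2])[:,None]
def bydepth(d,uv):
    uv=np.array(uv).reshape(-1,2)
    dep=d['depth'][uv[:,1].astype(int),uv[:,0].astype(int)]
    return (rays(d,uv)*dep[:,None])@d['T'][:3,:3].T+d['T'][:3,3]
def save(d,n,box=None,s=1):
    p=cv2.cvtColor(d['pixels'],cv2.COLOR_RGB2BGR)
    if box: p=p[box[1]:box[3],box[0]:box[2]]
    cv2.imwrite('pics/'+n,cv2.resize(p,None,fx=s,fy=s,interpolation=cv2.INTER_CUBIC))
E
python3 - <<'E'
from h import *
s=manip.observe()
print({k:np.round(v,3) for k,v in s.items()})
for n in('top','scene'):
    d=cam(n);save(d,n+'0.png');print(n,d['attitude'],d['xyz'],d['fx'],d['k1'])
    import pickle;pickle.dump(d,open(n+'0.pkl','wb'))
E
```

```text
{'time': np.float64(0.0), 'joint_positions': array([-1.174,  0.468, -0.012,  1.604,  0.006,  1.071, -0.056]), 'joint_vel': array([ 0.002, -0.001, -0.   ,  0.002,  0.001, -0.002, -0.   ]), 'tau': array([ 0.000e+00, -5.324e+01,  2.100e-02, -2.513e+01,  1.100e-02,
        8.000e-03, -0.000e+00]), 'tool_pos': array([0.277, 0.588, 0.404]), 'tcp_rot': array([-6.850e-01, -3.066e+00,  3.000e-03]), 'wrist_force': array([-0.283,  0.366,  0.542]), 'moment': array([ 0.03 , -0.012, -0.003]), 'width': np.float64(0.085)}
top [ 0.08538141 -0.11182569 -1.54127703] [0.44915204 0.1513691  1.26951179] 383.5505186633582 0.01636715059667451
scene [ 1.05384054 -0.54071023 -0.87341945] [-0.2387686  -0.41013033  0.57445108] 417.12724085208396 0.010814165064233095
```

View pics/top0.png

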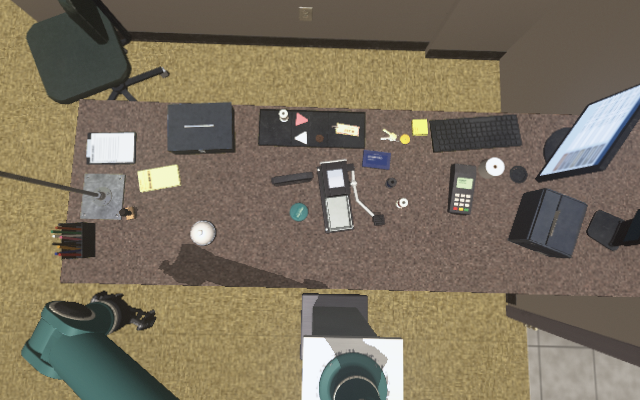

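View pics/scene0.png

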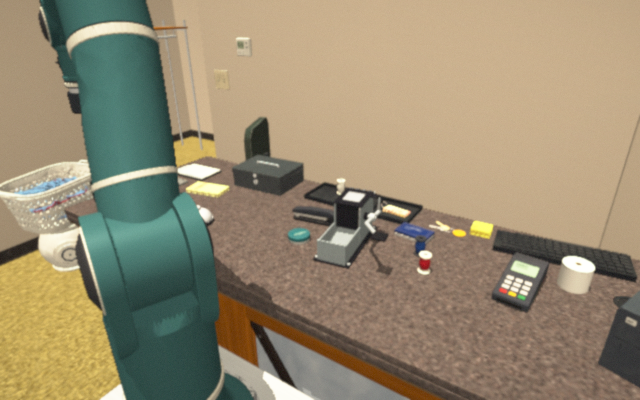

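The top view shows the dispenser near (336,197), the black pad near (378,219), and the spools at (390,183) and (403,203). The tin is at (299,212), the stapler at (293,179) and the ink pad at (377,159). In the scene view the pad is near (383,268).

Run:
```python
from h import *
import pickle
t=pickle.load(open('top0.pkl','rb'));s=pickle.load(open('scene0.pkl','rb'))
a=cv2.resize(cv2.cvtColor(t['pixels'],4)[145:245,300:420],None,fx=5,fy=5,interpolation=2)
b=cv2.resize(cv2.cvtColor(s['pixels'],4)[175:295,300:440],None,fx=4.1,fy=4.1,interpolation=2)
cv2.imwrite('pics/c1.png',a);cv2.imwrite('pics/c2.png',b)
c=np.zeros((500+b.shape[0],max(600,b.shape[1]),3),np.uint8)
print(a.shape,b.shape)
print('pad top depth',bydepth(t,[(378,219),(377,218),(379,220),(376,219),(380,219)]).round(4))
print('pad by plane .1',onplane(t,[(378,219)],.1))
print('foot ends', onplane(t,[(321,164),(348,160)],.115),onplane(t,[(328,231),(353,228)],.061))
print('spools',bydepth(t,[(390,183),(403,203)]))
```

```text
(500, 600, 3) (492, 574, 3)
pad top depth [[ 0.524  -0.0602  0.0997]
 [ 0.5269 -0.0571  0.1001]
 [ 0.5207 -0.0623  0.1052]
 [ 0.5234 -0.053   0.106 ]
 [ 0.524  -0.0659  0.1022]]
pad by plane .1 [[ 0.52396155 -0.06018144  0.1       ]]
foot ends [[0.68672221 0.1185697  0.115     ]
 [0.70169473 0.03591673 0.115     ]] [[0.48449494 0.0898812  0.061     ]
 [0.49599465 0.01142316 0.061     ]]
spools [[ 0.64481224 -0.10801937  0.04700429]
 [ 0.58326252 -0.15520939  0.02583454]]
```

View pics/c1.png

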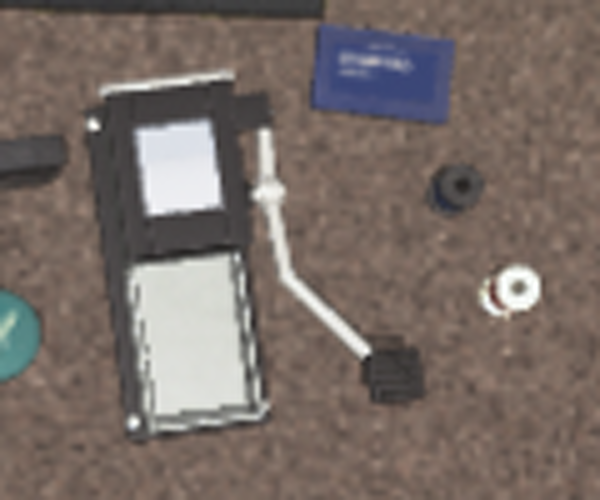

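View pics/c2.png

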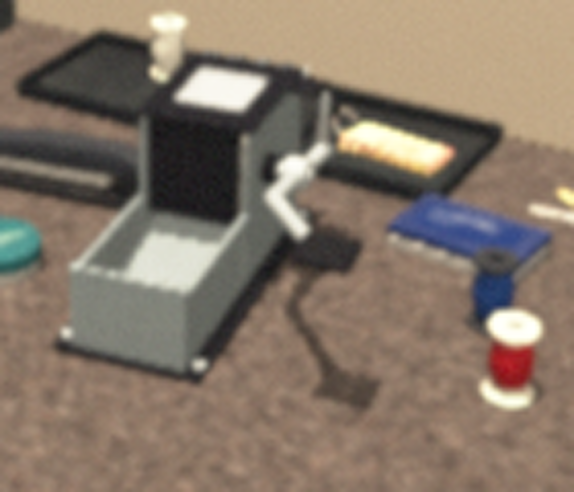

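c1 puts the pad centre at about (393,370), which is top pixel (378.6,219). In c2 it is at about (325,250), which is scene pixel (379,236); the dark patch at (348,388) is its shadow. I'll triangulate and work out the tool-axis shift.

Run:
```python
from h import *
import pickle
t=pickle.load(open('top0.pkl','rb'));s=pickle.load(open('scene0.pkl','rb'))
A=[];B=[]
for d,p in((t,(378.6,219)),(s,(379.3,236))):
    v=(rays(d,[p])@d['T'][:3,:3].T)[0];v/=np.linalg.norm(v);P=np.eye(3)-np.outer(v,v)
    A.append(P);B.append(P@d['T'][:3,3])
X=np.linalg.lstsq(np.vstack(A),np.hstack(B),rcond=None)[0];print('pad tri',X,'resid',[np.linalg.norm(a@X-b) for a,b in zip(A,B)])
print('top@.101',onplane(t,[(378.6,219)],.101),'scene@.101',onplane(s,[(379.3,236)],.101))
f=lambda l,z:onplane(t,[(300+x/5,145+y/5) for x,y in l],z)
fr=f([(135,430),(267,410)],.061);bk=f([(105,92),(235,75)],.116)
a=bk.mean(0)-fr.mean(0);yaw=np.arctan2(a[1],a[0]);w=fr[0]-fr[1];print('yaw',yaw,np.arctan2(-w[0],w[1]),'width',np.linalg.norm(w))
c=np.array([np.cos(yaw),np.sin(yaw)]);n=np.array([-c[1],c[0]]);o=fr.mean(0)[:2]+.109*c
print('origin',o,'pad pred',o-.095*c-.115*n)
q=manip.observe();M=R.from_rotvec(q['tcp_rot']).as_matrix();print('toolaxes(cols)',M.round(3))
print('shift tool',M.T@(np.array([.522,-.062,.33])-q['tool_pos']))
```

```text
pad tri [ 0.52375991 -0.06172269  0.09816778] resid [np.float64(0.0007177878690426589), np.float64(0.0007177878690418582)]
top@.101 [[ 0.52394815 -0.06183616  0.101     ]] scene@.101 [[ 0.51865416 -0.06328957  0.101     ]]
yaw 0.13339241402574056 0.17628718970085333 width 0.08411987293461785
origin [0.59981903 0.06610981] pad pred [ 0.52095764 -0.06050331]
toolaxes(cols) [[-0.905  0.426 -0.001]
 [ 0.426  0.905 -0.002]
 [-0.    -0.002 -1.   ]]
shift tool [-0.49871248 -0.48348501  0.0746705 ]
```

{"fn": "jog_arm", "kwargs": {"deltas": [[-0.02, -0.02, 0, 0, 1], [-0.04, -0.039, 0, 0, 1], [-0.04, -0.039, 0, 0, 1], [-0.04, -0.039, 0, 0, 1], [-0.04, -0.039, 0, 0, 1], [-0.04, -0.039, 0, 0, 1], [-0.04, -0.039, 0, 0, 1], [-0.04, -0.039, 0, 0, 1], [-0.04, -0.039, 0, 0, 1], [-0.04, -0.039, 0, 0, 1]]}}

```text
time: 1.35
tool_pos: [0.466, 0.0788, 0.4013]
tcp_rot: [-0.67, -3.066, 0.006]
wrist_force: [0.5, 1.2, 0.1]
width: -0.0
```

{"fn": "jog_arm", "kwargs": {"deltas": [[-0.04, -0.039, 0, 0, 1], [-0.02, -0.02, 0, 0, 1], [0, 0, 0, -0.1, 1], [0, 0, 0, -0.17, 1], [0, 0, 0, -0.17, 1], [0, 0, 0, -0.15, 1], [0, 0, 0, 0, 1]]}}

```text
time: 2.22
tool_pos: [0.4962, -0.0087, 0.3998]
tcp_rot: [0.259, -3.124, 0.007]
wrist_force: [0.4, 0.3, -0.2]
width: -0.0
```

```bash
cat > w.py <<'E'
from h import *
import sys
q=manip.observe();M=R.from_rotvec(q['tcp_rot']).as_matrix()
print('t',q['time'],'pos',np.round(q['tool_pos'],4),'F',np.round(q['wrist_force'],1),'w',q['width'],'xaz',np.arctan2(M[1,0],M[0,0]).round(3),'tz',M[:,2].round(3))
print('tip',(q['tool_pos']+M[:,2]*.173).round(4),'shift',(M.T@(np.array([.523,-.062,.274])-q['tool_pos'])).round(4))
E
python3 w.py
```

```text
t 2.225 pos [ 0.4962 -0.0087  0.3998] F [ 0.4  0.3 -0.2] w -3.206039838812109e-05 xaz -2.976 tz [-0.007 -0.005 -1.   ]
tip [ 0.4951 -0.0096  0.2268] shift [-0.0186 -0.0564  0.1259]
```

{"fn": "jog_arm", "kwargs": {"deltas": [[-0.01, -0.028, 0, 0, 1], [-0.01, -0.029, 0.03, 0, 1], [0, 0, 0.04, 0, 1], [0, 0, 0.02, 0, 1], [0, 0, 0, 0, 1]]}}

```text
time: 2.85
tool_pos: [0.5258, -0.0634, 0.3075]
tcp_rot: [0.237, -3.127, 0.008]
wrist_force: [-0.0, 1.1, -0.2]
width: 0.0
```

```bash
python3 w.py
python3 - <<'E'
from h import *
d=cam('wrist');save(d,'w1.png')
E
```

```text
t 2.85 pos [ 0.5258 -0.0634  0.3075] F [-0.   1.1 -0.2] w 3.9043596829368105e-05 xaz -2.99 tz [-0.006 -0.006 -1.   ]
tip [ 0.5249 -0.0643  0.1345] shift [0.0024 0.0019 0.0335]
```

View pics/w1.png

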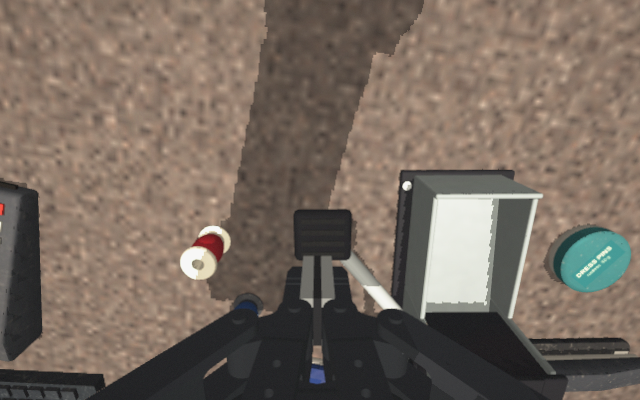

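The wrist view shows the black pad, centred at about (323,234) with its edges at columns 294 to 352 and rows 210 to 258. The closed fingertips are at (318,258). Next I'll cast the pad's pixels onto its plane.

Run:
```python
from h import *
d=cam('wrist')
p=onplane(d,[(296,210),(350,210),(294,250),(352,250),(323,258)],.101);print(p.round(4))
print('width',np.linalg.norm(p[0]-p[1]))
f=p[:2].mean(0);yaw=.155;print('centre from front edge',f+.016*np.array([np.cos(yaw),np.sin(yaw),0]))
uv=np.array([(u,v) for u in range(300,348,6) for v in range(214,248,6)])
print('depth z median',np.median(bydepth(d,uv)[:,2]))
```

```text
[[ 0.5065 -0.0787  0.101 ]
 [ 0.5018 -0.0486  0.101 ]
 [ 0.5315 -0.0766  0.101 ]
 [ 0.5263 -0.0429  0.101 ]
 [ 0.5341 -0.0589  0.101 ]]
width 0.0304475333364877
centre from front edge [ 0.51995924 -0.06119793  0.101     ]
depth z median 0.09990454997438293
```

{"fn": "jog_arm", "kwargs": {"deltas": [[0.004, 0.003, 0.01, 0, 1], [0, 0, 0.012, 0, 1], [0, 0, 0.006, 0, 1], [0, 0, 0.006, 0, 1], [0, 0, 0.006, 0, 1], [0, 0, 0, 0, 1]]}}

```text
time: 3.7
tool_pos: [0.5221, -0.0606, 0.269]
tcp_rot: [-0.239, 3.132, -0.008]
wrist_force: [-0.6, 1.0, 1.9]
width: 0.0001
```

```bash
python3 w.py
```

```text
t 3.7 pos [ 0.5221 -0.0606  0.269 ] F [-0.6  1.   1.9] w 5.8979235839625836e-05 xaz -2.989 tz [ 0.001 -0.005 -1.   ]
tip [ 0.5223 -0.0614  0.096 ] shift [-0.0006 -0.0015 -0.005 ]
```

{"fn": "jog_arm", "kwargs": {"deltas": [[0, 0, 0.005, 0, 1], [0, 0, 0.005, 0, 1], [0, 0, 0.005, 0, 1], [0, 0, 0.005, 0, 1], [0, 0, 0.005, 0, 1], [0, 0, 0.005, 0, 1], [0, 0, 0.004, 0, 1]]}}

```text
time: 4.58
tool_pos: [0.5218, -0.0609, 0.2336]
tcp_rot: [0.239, -3.132, 0.007]
wrist_force: [-8.8, 1.0, 31.7]
width: -0.0001
```

```bash
python3 w.py
```

```text
t 4.575 pos [ 0.5218 -0.0609  0.2336] F [-8.8  1.  31.7] w -0.00010455814292740369 xaz -2.99 tz [-0.    -0.004 -1.   ]
tip [ 0.5218 -0.0616  0.0606] shift [-0.001  -0.0015 -0.0404]
```

The force has risen to 32 N with the tip at 61 mm, so the lever is at its stop. I'll hold here and look.

{"fn": "jog_arm", "kwargs": {"deltas": [[0, 0, 0, 0, 1], [0, 0, 0, 0, 1], [0, 0, 0.0005, 0, 1], [0, 0, 0.0005, 0, 1]]}}

```text
time: 5.08
tool_pos: [0.5219, -0.0611, 0.2342]
tcp_rot: [0.238, -3.131, 0.005]
wrist_force: [-4.1, 1.6, 11.2]
width: 0.0
```

```bash
python3 w.py
python3 - <<'E'
from h import *
d=cam('scene');save(d,'s2.png',(280,150,440,290),4)
print(manip.observe()['wrist_force'])
E
```

```text
t 5.075 pos [ 0.5219 -0.0611  0.2342] F [-4.1  1.6 11.2] w 1.1669931308197207e-07 xaz -2.99 tz [-0.001 -0.003 -1.   ]
tip [ 0.5217 -0.0616  0.0612] shift [-0.0009 -0.0012 -0.0398]
[-5.55497363  0.19556567 10.04162395]
```

View pics/s2.png

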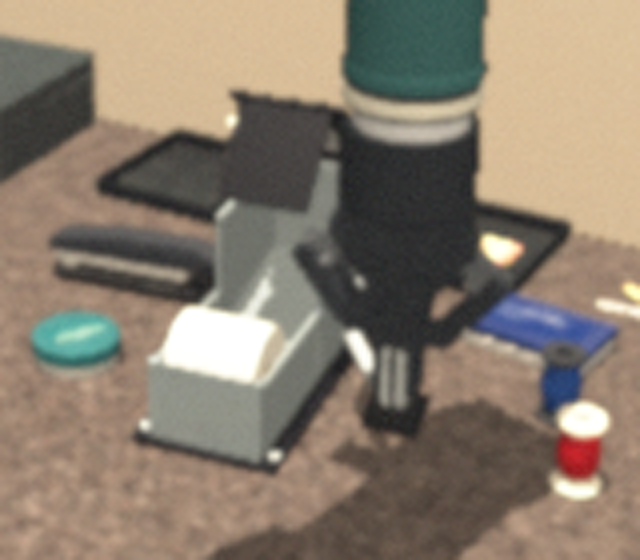

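The crop shows the lid up, with its front edge at about (285,100), and the white roll in the front tray at about (225,345). The 10 N force exceeds the lever's 3–5 N, so it is still on its stop. I'll hold for another second and check that the roll is at rest.

```bash
cat > r.py <<'E'
from h import *
d=cam('scene')
p=d['pixels'].astype(int);x0,y0=315,220
c=p[y0:250,x0:355];m=(c.min(2)>185).astype(np.uint8);k=cv2.moments(m,True)
u=(x0+k['m10']/k['m00'],y0+k['m01']/k['m00']);print('roll px',np.round(u,2),k['m00'],'at z.05',onplane(d,[u],.055).round(4),bydepth(d,[u]).round(4))
E
python3 r.py
```

```text
roll px [335.08 234.85] 450.0 at z.05 [[0.5384 0.0659 0.055 ]] [[0.5098 0.0483 0.0741]]
```

{"fn": "jog_arm", "kwargs": {"deltas": [[0, 0, 0.001, 0, 1], [0, 0, 0.0005, 0, 1], [0, 0, 0.0005, 0, 1], [0, 0, 0.0005, 0, 1], [0, 0, 0.0005, 0, 1], [0, 0, 0.0005, 0, 1], [0, 0, 0.0005, 0, 1], [0, 0, 0.0005, 0, 1], [0, 0, 0.0005, 0, 1]]}}

```text
time: 6.3
tool_pos: [0.5219, -0.0616, 0.2342]
tcp_rot: [0.238, -3.132, 0.001]
wrist_force: [-4.9, 0.0, 9.7]
width: -0.0
```

```bash
python3 r.py; python3 w.py
```

```text
roll px [335.12 234.82] 451.0 at z.05 [[0.5386 0.0659 0.055 ]] [[0.5089 0.0477 0.0748]]
t 6.35 pos [ 0.5219 -0.0615  0.2342] F [-4.7  0.8 10.2] w -0.00014614661409680565 xaz -2.99 tz [-0.001 -0.    -1.   ]
tip [ 0.5217 -0.0616  0.0612] shift [-0.001  -0.0006 -0.0398]
```

The roll hasn't moved in over a second. Now I'll ease the lever up.

{"fn": "jog_arm", "kwargs": {"deltas": [[0, 0, -0.0015, 0, 1], [0, 0, -0.0015, 0, 1], [0, 0, -0.0015, 0, 1], [0, 0, -0.0015, 0, 1], [0, 0, -0.0015, 0, 1], [0, 0, -0.0015, 0, 1], [0, 0, -0.0015, 0, 1], [0, 0, -0.0015, 0, 1], [0, 0, -0.0015, 0, 1], [0, 0, -0.0015, 0, 1]]}}

```text
time: 7.6
tool_pos: [0.5214, -0.0616, 0.2494]
tcp_rot: [0.237, -3.13, 0.0]
wrist_force: [-2.4, 0.1, 3.4]
width: -0.0001
```

{"fn": "jog_arm", "kwargs": {"deltas": [[0, 0, -0.0015, 0, 1], [0, 0, -0.0015, 0, 1], [0, 0, -0.0015, 0, 1], [0, 0, -0.0015, 0, 1], [0, 0, -0.0015, 0, 1], [0, 0, -0.0015, 0, 1], [0, 0, -0.0015, 0, 1]]}}

```text
time: 8.48
tool_pos: [0.5218, -0.0616, 0.2611]
tcp_rot: [0.238, -3.131, 0.0]
wrist_force: [-3.1, 0.1, 3.9]
width: -0.0001
```

```bash
python3 w.py
```

```text
t 8.475 pos [ 0.5218 -0.0616  0.2611] F [-3.1  0.1  3.9] w -0.00010192854513406798 xaz -2.99 tz [-0.002 -0.    -1.   ]
tip [ 0.5215 -0.0616  0.0881] shift [-0.0011 -0.0006 -0.0129]
```

{"fn": "jog_arm", "kwargs": {"deltas": [[0, 0, -0.001, 0, 1], [0, 0, -0.001, 0, 1], [0, 0, -0.001, 0, 1], [0, 0, -0.001, 0, 1], [0, 0, -0.001, 0, 1], [0, 0, -0.001, 0, 1], [0, 0, -0.001, 0, 1], [0, 0, -0.001, 0, 1], [0, 0, -0.001, 0, 1], [0, 0, -0.001, 0, 1]]}}

```text
time: 9.72
tool_pos: [0.5229, -0.0613, 0.2724]
tcp_rot: [-0.238, 3.131, -0.001]
wrist_force: [-0.9, 0.6, 3.7]
width: 0.0001
```

{"fn": "jog_arm", "kwargs": {"deltas": [[0, 0, -0.001, 0, 1], [0, 0, -0.001, 0, 1], [0, 0, -0.001, 0, 1], [0, 0, -0.001, 0, 1], [0, 0, -0.001, 0, 1], [0, 0, -0.001, 0, 1], [0, 0, -0.001, 0, 1]]}}

```text
time: 10.6
tool_pos: [0.523, -0.0614, 0.2791]
tcp_rot: [-0.238, 3.13, -0.002]
wrist_force: [0.0, 0.3, -0.7]
width: -0.0003
```

```bash
python3 w.py
```

```text
t 10.6 pos [ 0.523  -0.0614  0.2791] F [ 0.   0.3 -0.7] w -0.00034831041394947203 xaz -2.99 tz [ 0.002 -0.001 -1.   ]
tip [ 0.5234 -0.0615  0.1061] shift [ 0.0001 -0.0006  0.0051]
```

The force is down to zero with the tip above rest height, so the pad is released. I'll move the hand up and away.

{"fn": "jog_arm", "kwargs": {"deltas": [[0, 0, -0.01, 0, 1], [0, 0, -0.03, 0, 1], [0, 0, -0.04, 0, 1], [0, -0.03, -0.04, 0, 1], [0, -0.05, -0.02, 0, 1], [0, -0.05, 0, 0, 1], [0, -0.03, 0, 0, 1], [0, 0, 0, 0, 1], [0, 0, 0, 0, 1]]}}

```text
time: 11.72
tool_pos: [0.5474, -0.2226, 0.4303]
tcp_rot: [-0.243, 3.124, -0.004]
wrist_force: [0.6, 0.6, -0.8]
width: -0.0002
```

```bash
python3 w.py; python3 r.py
python3 - <<'E'
from h import *
d=cam('scene');save(d,'s3.png',(280,150,440,290),4)
t=cam('top');save(t,'t3.png',(270,145,430,245),4)
import pickle
for n,x in(('scene',d),('top',t)):
    o=pickle.load(open(n+'0.pkl','rb'))
    m=np.abs(x['pixels'].astype(int)-o['pixels']).max(2)
    for nm,b in dict(tin=(288,200,310,222),stapler=(270,170,314,190),ink=(360,148,394,172)).items():
        if n=='top':print(nm,m[b[1]:b[3],b[0]:b[2]].mean())
print('pad z',np.median(bydepth(t,[(u,v) for u in range(376,382) for v in range(217,222)]),0))
E
```

```text
t 11.725 pos [ 0.5474 -0.2226  0.4303] F [ 0.6  0.6 -0.8] w -0.00015357481629697814 xaz -2.986 tz [ 0.008 -0.002 -1.   ]
tip [ 0.5488 -0.2229  0.2573] shift [0.0005 0.1629 0.1557]
roll px [334.66 235.68] 424.0 at z.05 [[0.5343 0.0646 0.055 ]] [[0.5077 0.0483 0.0729]]
tin 1.9400826446280992
stapler 1.6477272727272727
ink 1.5649509803921569
pad z [ 0.52394444 -0.06121431  0.10085854]
```

View pics/s3.png

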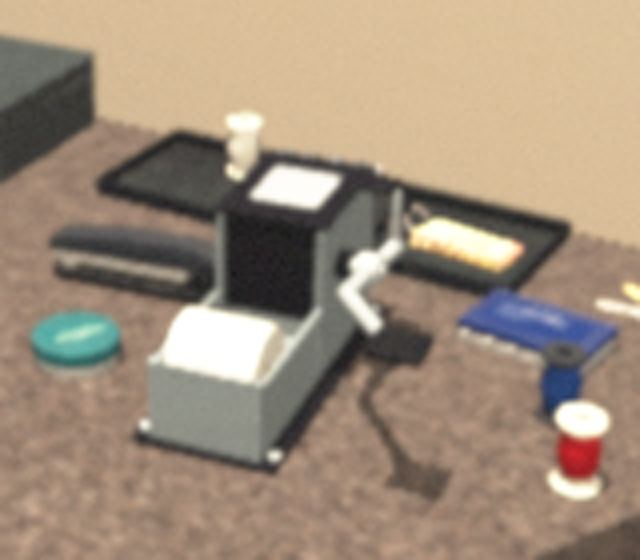

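View pics/t3.png

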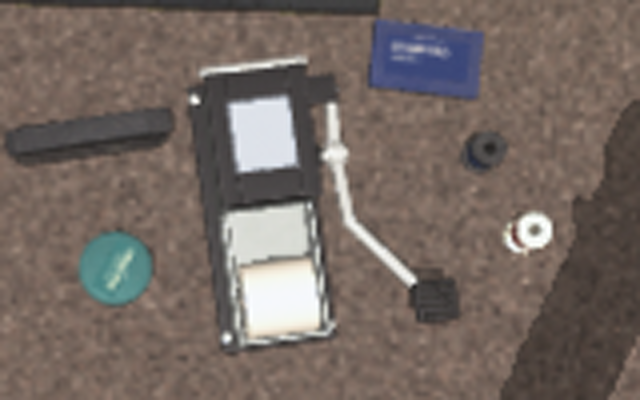

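Both views show the lid shut, with its window at (262,133) in the top crop. The roll is in the front tray at (278,297), the pad is back at rest at (435,298), and the bystanders haven't moved.

```bash
python3 -c "
from station import workorder; print(workorder.job_done())"
```

```text
the job is handed in; nothing more can be done
None
```

The job is done and handed in at about 12 s on the robot's clock, well under the 45 s limit.

- **Press:** I pushed the pad down with the closed fingertips to the lever's stop. The force peaked at about 32 N as it hit the stop, then I held it at about 10 N. The lid opened and the roll came out into the front tray. It stayed still for more than a second while I held the lever down.
- **Release:** I let the lever up over about 4 s at 8–12 mm/s, keeping contact (3–4 N) to within about 1 mm of its rest height. I then moved the hand up and clear.
- **Last checks:** The lid is shut and the pad is back at 101 mm height, its rest value. The roll is in the tray, and the wrist force is about zero with nothing touching. The stapler, pin tin and ink pad match the first top picture. The two spools I compared only by eye and they looked unmoved; the bell was outside the final close-ups, but the hand never went low near it.
- **Roll reading:** The roll's measured position differed by about 1 px between lid open and lid shut. I put that down to the change in lighting. No check failed.

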